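Shut and lock the cover of the blood-bag press

TASK

Push the raised cover of the white and lime press down from above until it lies fully shut, and only then set a fingertip in the slot of its round fastener and turn it a quarter-turn clockwise, right to its stop (slot pointing at the green dots), so that the cover is locked. Only touch and push: do not pinch or lift the cover or reach its clean underside, and leave the things standing around undisturbed.

Things in the scene. Friction and masses are not known exactly. Their poses are not given: they have to be found in the camera images.
- press: low white blood-bag press with lime-green sides, fixed to the bench, 270 x 282 x 100 mm (its x, y, z); origin: centre of its underside, on the bench; its x axis points from its front (robot side) to its rear deck, z up. Its front part is an open compartment with a rim at z = 90 mm; the rear deck (x = 80 to 135 mm) is 100 mm high.
- hinge (a point): middle of the cover's hinge line, on the press at x = 80 mm, y = 0, z = 90 mm in the press's frame; the hinge line runs along the press's y axis.
- cover (a joint): opening angle of the white cover (rad): 0 = shut, level on the rim; it starts with its near edge raised, at 0.4 to 0.8. It is 212 mm long from hinge line to near edge, 256 mm wide; its top face lies 12 mm, its bottom 1 mm above the hinge line when shut. A stiff hinge with no spring or latch: it stays where it is left and moves down under about 2 to 6 N on its near edge.
- cover_edge (a point): middle of the cover's near (free) edge, on its top face; moves with the cover (212 mm from the hinge line along the cover and 12 mm above it, so at z = 102 mm when shut).
- turnlock (a joint): turn of the quarter-turn fastener (rad), growing clockwise seen from above: 0 = unlocked, slot across the press (its y axis, towards the two red dots); 1.571 = locked, against its stop, slot along the press's x axis, towards the two green dots. Starts at 0 to 0.35, stays where it is left, turns under about 0.1 N m (4 N sideways, 25 mm from the axis).
- slot (a point): centre of the fastener, on its axis, level with its top face (z = 118 mm when the cover is shut, 115 mm from the hinge line); point x axis along the slot, z out of the cover. The fastener is a grey disc 96 mm across with an orange-floored straight slot right across its middle: 38 mm wide, 88 mm long, 14 mm deep. A fingertip near one end of the slot (25 mm from the axis), swept round the axis, turns it.
- ring (a point): point on top of the fixed black ring round the fastener, at its nearest point to the cover's near edge, beside a green dot; the ring is 100 mm across inside, 120 mm outside, stands 16 mm above the cover, level with the disc, and closes the slot's ends.
- liner: black rubber liner on the cover's underside, 185 x 230 x 6 mm, origin on the hinge line; the clean side, not to be touched.
- sanitiser: bystander: white closed bottle with a blue cap, 48 mm across, 120 mm tall; origin: centre of its underside
- label_roll: bystander: green roll of labels, a ring 68 mm across, 30 mm high; origin: centre of its underside
- cup: bystander: open steel cup, 66 mm across, 75 mm tall; origin: centre of its underside
- tube_rack: bystander: blue rack 110 x 45 x 50 mm with four capped tubes standing to 86 mm; origin: centre of its underside
- clamp: bystander: lime-green tube clamp lying flat, 100 x 32 x 14 mm; origin: centre of its underside
- cassette: bystander: flat clear cassette, 75 x 55 x 16 mm; origin: centre of its underside
- vial: bystander: small white closed jar, 26 mm across, 50 mm tall, standing on the rear deck of the press; origin: centre of its underside

How it is judged:
By the outcome, as a careful person would: the job done as asked, in the order asked, and still so for the second after the job is handed in, with the robot touching nothing.
It also fails if it takes over 54 s, if anything falls off the work surface, if the arm or the gripper's body presses on something with over 40 N, if the wrist force passes 120 N, or if a joint passes its speed limit or range.

ROBOT

A 7-joint arm with a two-finger parallel gripper is mounted at the origin on the work surface. World frame = base frame: x ahead of the robot, y to its left, z up, the work surface at z = 0. Lengths are in m, angles in degrees, forces in N, time in s.
With the tool pointing down it reaches from about 0.35 to 0.9 m from the base axis. Payload 8.1 kg.
Tool frame: the origin (TCP) lies on the mounting face of the last link; the fingertips stand 178 mm ahead of it and the grasp point (between the pads) lies 159 mm ahead of it; z points along the fingers, y is the direction in which the jaws open and shut (so a half turn about z gives the same grasp; the last joint's range is limited). The gripper opens to 92 mm and grips with 3 to 60 N. Pads are 19 mm wide; open, the fingers measure 130 mm over their backs; the gripper's body (75 mm by 190 mm) begins 47 mm behind the grasp point.
Start: joints at [64.882, 24.895, 1.432, 90.138, -0.665, 64.973, -4.303], TCP at [0.206, -0.59, 0.405] pointing down, gripper open.
Joint ranges: [-149.89, 149.89], [-25.12, 119.58], [-72.63, 75.52], [4.76, 147.25], [-75.54, 255.54], [6.69, 114.76], [-157.13, 157.13]. Speed limits (degrees/s): [127.2, 127.2, 172.46, 172.46, 180, 180, 180].

INTERFACE

Orientations are given as a 3x3 rotation matrix whose columns are the frame's x, y, z axes.
In Python, from bench import * gives the robot as it stands. The module is installed in compiled form; this text tells all that it offers.
- The arm moves only by the tool send_rows, never from a script. Its argument "motion" is a list of rows, each an object with "grip": the closure, from 0 (fully open) to 1 (shut); "linear": the shift along the tool's x, y, z in mm, a list of three; "twist": the turn about the tool's z in rad. A call has 1 to 8 rows; each row shifts and turns the commanded pose from where the row before left it, along the tool's axes as they then stand; what a row does not reach is not made up. A row lasts 1/12 s, in which the tool goes at most 41.7 mm and 7.16 degrees, less where a joint would pass 70% of its speed; a pose out of reach is approached as far as the arm can. A call is refused whole if a number of a shift passes 41.7 or a number of a turn 0.125, either way. A call with a gripper value outside its range is refused whole. The fingers move at their own pace and stop on an object; "newtons" is the grip in N (left out, the last holds). Time passes only in rows, so rows that do not move let the fingers close. It gives the time, the measured TCP pose, the force and the opening at its end, in the units of the state.
- get_obs(): the state, without advancing time (a new reading comes with each control period).
- camera(name): name is "side" or "top"; returns the picture (480x640x3 uint8, blue, green, red); there is no depth.
- camera_model(name): a dict with "fov_y" (degrees; the focal length in pixels is half the picture's height over the tangent of half this angle, whatever the lens; pixels are square), "cx", "cy" (the principal point, pixels), "T" (4x4, takes a point from camera to world coordinates). Camera axes: x right, y down, z forward; pixel columns grow to the right and rows downward; lengths in m; the calibration is good to about 2 mm. A picture is of the moment at which its call begins. camera_model takes no time and is no camera call.
- sign_off(): hands the job in, once; it reports no verdict.
The state is a dict: "t": time; "q": joint angles; "qd": joint speeds; "effort": joint torques, N m; "eef_pos": TCP position; "tcp_rot": TCP orientation; "wrist_force": force on the tool from outside, world axes, zero at the start; "ft_torque": the same for the moment, N m; "gripper_width": finger opening in m.
Only numpy, scipy, OpenCV 4.12 (cv2) and the standard library are available. Lean on these libraries where they do the work, as an engineer would, in place of code of your own. Each camera call takes 0.05 s, during which the arm holds its last target. There are 200 camera calls.

## Working session

There is one attempt and no reset: what is moved stays moved. The work goes in short steps, Python scripts to look and compute and a tool call to move; the robot and the scene stay as the last step left them, time stands still between calls to the robot, and variables do not carry over. Pictures are saved under pics/ and viewed, about 8 in all and at most 12, crops included, and the job is handed in when it is done.

Besides the shell and the picture viewer there is one more tool, called after "Request:" in YAML: its name, and indented under it one key for each argument. send_rows: Moves the arm, as the interface text tells. Its arguments: {"type":"object","properties":{"motion":{"type":"array","items":{"type":"object","properties":{"grip":{"type":"number"},"linear":{"type":"array","items":{"type":"number"}},"twist":{"type":"number"}}}},"newtons":{"type":"number"}},"required":["motion"]}

```bash
mkdir -p pics; python3 - <<'E'
from bench import *
import cv2
for n in("side","top"):
    cv2.imwrite(f"pics/{n}0.png",camera(n)); print(n,camera_model(n))
o=get_obs();print(o)
E
```

```text
side {'fov_y': 48.63461166003014, 'cx': 317.8352815914193, 'cy': 246.30881139410943, 'T': array([[-0.91381562, -0.23107627,  0.33398318,  0.21252871],
       [-0.40590388,  0.54704283, -0.73211078,  0.76308686],
       [-0.01352967, -0.80457933, -0.59369104,  0.73304059],
       [ 0.        ,  0.        ,  0.        ,  1.        ]])}
top {'fov_y': 44.32094074781548, 'cx': 317.6909463422744, 'cy': 231.061388533337, 'T': array([[-0.10008857, -0.9721195 ,  0.21205176,  0.28484536],
       [-0.99497524,  0.09833684, -0.01881848,  0.02625632],
       [-0.00255869, -0.21286976, -0.97707723,  1.46513161],
       [ 0.        ,  0.        ,  0.        ,  1.        ]])}
{'t': 0.1, 'q': array([64.8819649 , 24.93187378,  1.42911032, 90.18293484, -0.66518636,
       64.9732103 , -4.30174535]), 'qd': array([-0.03381363, -0.0606003 , -0.01454128, -0.2107908 ,  0.04561216,
       -0.0140842 , -0.04560073]), 'effort': array([ 3.36451056e-03, -6.69115520e+01,  9.88016725e-01, -3.15143824e+01,
       -6.05513714e-02,  3.74378229e-02,  9.31742875e-05]), 'eef_pos': array([ 0.20586967, -0.58990526,  0.4040357 ]), 'tcp_rot': array([[ 9.44157673e-01,  3.29493518e-01, -5.56331629e-04],
       [ 3.29493971e-01, -9.44156818e-01,  1.27535363e-03],
       [-1.05043548e-04, -1.38744283e-03, -9.99999032e-01]]), 'wrist_force': array([-0.97599123,  0.06972588, -0.18905153]), 'ft_torque': array([ 0.01051172, -0.05091124, -0.0035955 ]), 'gripper_width': 0.09162637718728549}
```

View pics/top0.png

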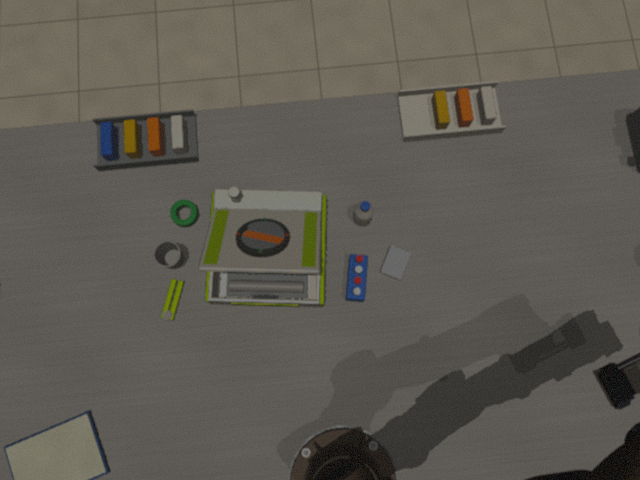

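View pics/side0.png

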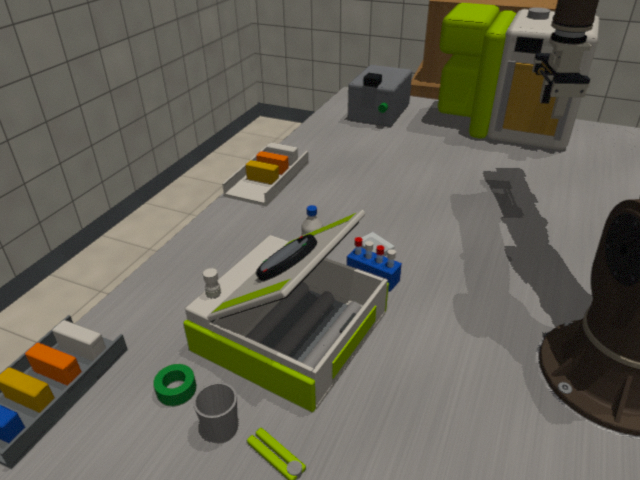

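```bash
python3 - <<'E'
import cv2
a=cv2.imread("pics/top0.png")[175:320,150:420]
cv2.imwrite("pics/c1.png",cv2.convertScaleAbs(cv2.resize(a,None,fx=2.95,fy=2.95,interpolation=cv2.INTER_CUBIC),alpha=1.7))
E
cat > h.py <<'E'
import numpy as np,cv2
from bench import *
def ray(n,u,v):
    m=camera_model(n);f=240/np.tan(np.radians(m["fov_y"]/2))
    d=m["T"][:3,:3]@np.array([(u-m["cx"])/f,(v-m["cy"])/f,1]);return m["T"][:3,3],d
def onz(n,u,v,z):
    o,d=ray(n,u,v);return o+d*(z-o[2])/d[2]
def proj(n,p):
    m=camera_model(n);f=240/np.tan(np.radians(m["fov_y"]/2))
    c=m["T"][:3,:3].T@(np.asarray(p)-m["T"][:3,3]);return np.array([f*c[0]/c[2]+m["cx"],f*c[1]/c[2]+m["cy"]])
E
```

```text
(no output)
```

View pics/c1.png

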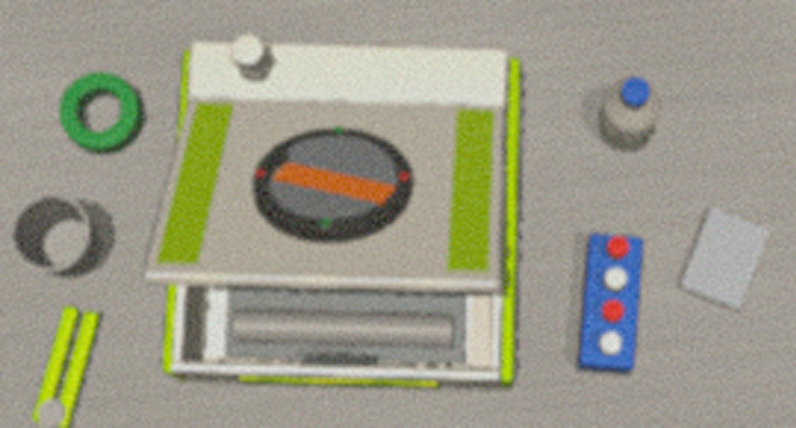

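```bash
cat > m.py <<'E'
from h import *
P=lambda u,v,z:onz("top",150+u/2.95,175+v/2.95,z)
A,B=P(190,42,.1),P(507,50,.1);C,D=P(172,374,.09),P(502,380,.09)
print(A,B,C,D)
# front-back dir
yv=(A-B)[:2]/np.linalg.norm((A-B)[:2])+(C-D)[:2]/np.linalg.norm((C-D)[:2]);yv/=np.linalg.norm(yv);xv=np.array([yv[1],-yv[0]])
r=(A+B)[:2]/2;f=(C+D)[:2]/2
print("len",xv@(r-f),"wid",np.linalg.norm((A-B)),np.linalg.norm(C-D),"yaw",np.degrees(np.arctan2(xv[1],xv[0])),"side",yv@r,yv@f)
c=(r+f)/2; print("centre",c)
hg=c+xv*.08;print("hinge",hg)
o,d=ray("top",150+321/2.95,175+277.5/2.95)
for th in np.arange(.3,.95,.05):
    rr=.212*np.cos(th)+.012*np.sin(th)  # back from hinge (top face lifts towards +x? see below)
    rr=.212*np.cos(th)-.012*np.sin(th)
    z=.09+.212*np.sin(th)+.012*np.cos(th)
    e=np.r_[hg-xv*rr,z]
    print(round(th,2),e,proj("top",e),proj("side",e))
print(150+321/2.95,175+277.5/2.95)
E
python3 m.py
```

```text
[0.70877694 0.23723011 0.1       ] [ 0.67592332 -0.01966429  0.1       ] [0.44122766 0.27006805 0.09      ] [0.41039834 0.01136901 0.09      ]
len 0.26844172818512135 wid 0.25898666337439263 0.26052953727190015 yaw -7.041893063848295 side 0.19284102695215158 0.1918596197993824
centre [0.55908157 0.12475072]
hinge [0.63847811 0.11494312]
0.3 [0.440994   0.1393377  0.16411432] [261.21036098 292.72750811] [349.61731036 285.18566117]
0.35 [0.44491704 0.1388531  0.17396681] [260.85600188 290.43167203] [347.61238629 279.79666069]
0.4 [0.44932387 0.13830874 0.18360942] [260.51584891 287.89283169] [345.32189099 274.35964131]
0.45 [0.4542035  0.13770598 0.19301806] [260.19129852 285.11446353] [342.75042286 268.89398824]
0.5 [0.45954371 0.13704632 0.2021692 ] [259.88373074 282.10120168] [339.90408781 263.41967758]
0.55 [0.46533117 0.13633141 0.21103999] [259.59449919 278.85887407] [336.79050507 257.95714797]
0.6 [0.4715514  0.13556305 0.21960823] [259.32492059 275.39452882] [333.41879627 252.52716165]
0.65 [0.47818887 0.13474314 0.22785252] [259.0762639  271.71644975] [329.79955731 247.1506568 ]
0.7 [0.48522697 0.13387375 0.23575226] [258.84973927 267.8341599 ] [325.94481267 241.84859299]
0.75 [0.49264812 0.13295704 0.24328768] [258.64648691 263.75841219] [321.86795223 236.64179219]
0.8 [0.50043377 0.1319953  0.25043997] [258.46756605 259.50116636] [317.58365126 231.55077751]
0.85 [0.50856446 0.13099094 0.25719124] [258.31394423 255.07555173] [313.10777432 226.5956124 ]
0.9 [0.51701987 0.12994647 0.26352462] [258.18648696 250.49581549] [308.45726434 221.79574285]
258.8135593220339 269.06779661016947
```

```bash
cat > plan.py <<'E'
import sys,json
from h import *
def plan(goal,psi,n,grip,chunk=8):
    "rows to bring TCP to goal (m, world), tool y at azimuth psi deg, tool down"
    o=get_obs();R=o["tcp_rot"];p=o["eef_pos"]
    a=np.degrees(np.arctan2(R[1,1],R[0,1]));d=(psi-a+180)%360-180
    print("pose",p.round(4),"psi",a.round(2),"tilt",R[:,2].round(4),"q",o["q"].round(1),"F",o["wrist_force"].round(1),"w",round(o["gripper_width"],4),"t",round(o["t"],2))
    st=(np.asarray(goal)-p)*1000/n;out=[]
    for i in range(n):
        b=np.radians(a+d*i/n);x=np.array([-np.sin(b),np.cos(b)]);y=np.array([np.cos(b),np.sin(b)])
        out.append([round(float(v),1) for v in (x@st[:2],y@st[:2],-st[2])]+[round(float(-np.radians(d/n)),3)])
    for i in range(0,n,chunk): print(out[i:i+chunk])
if __name__=="__main__":
    v=list(map(float,sys.argv[1:5]));plan(v[:3],v[3],int(sys.argv[5]),1)
E
python3 plan.py .499 .132 .465 83 24
```

```text
pose [ 0.2059 -0.5899  0.404 ] psi -70.76 tilt [-6.0e-04  1.3e-03 -1.0e+00] q [64.9 24.9  1.4 90.2 -0.7 65.  -4.3] F [-1.   0.1 -0.2] w 0.0916 t 0.1
[[21.4, -24.4, -2.5, -0.112], [24.0, -21.8, -2.5, -0.112], [26.3, -19.0, -2.5, -0.112], [28.3, -16.0, -2.5, -0.112], [29.9, -12.7, -2.5, -0.112], [31.1, -9.3, -2.5, -0.112], [31.9, -5.8, -2.5, -0.112], [32.4, -2.2, -2.5, -0.112]]
[[32.4, 1.5, -2.5, -0.112], [32.1, 5.1, -2.5, -0.112], [31.3, 8.6, -2.5, -0.112], [30.1, 12.1, -2.5, -0.112], [28.6, 15.4, -2.5, -0.112], [26.7, 18.4, -2.5, -0.112], [24.5, 21.3, -2.5, -0.112], [22.0, 23.9, -2.5, -0.112]]
[[19.2, 26.2, -2.5, -0.112], [16.1, 28.2, -2.5, -0.112], [12.9, 29.8, -2.5, -0.112], [9.5, 31.1, -2.5, -0.112], [5.9, 31.9, -2.5, -0.112], [2.3, 32.4, -2.5, -0.112], [-1.3, 32.4, -2.5, -0.112], [-4.9, 32.1, -2.5, -0.112]]
```

Request:
send_rows:
  motion:
    - {"grip":1,"linear":[21.4,-24.4,-8],"twist":-0.112}
    - {"grip":1,"linear":[24,-21.8,-8],"twist":-0.112}
    - {"grip":1,"linear":[26.3,-19,-8],"twist":-0.112}
    - {"grip":1,"linear":[28.3,-16,-8],"twist":-0.112}
    - {"grip":1,"linear":[29.9,-12.7,-8],"twist":-0.112}
    - {"grip":1,"linear":[31.1,-9.3,-8],"twist":-0.112}
    - {"grip":1,"linear":[31.9,-5.8,-8],"twist":-0.112}
    - {"grip":1,"linear":[32.4,-2.2,-8],"twist":-0.112}

```text
t: 0.77
eef_pos: [0.3035, -0.3477, 0.4688]
tcp_rot: [[0.327, 0.945, -0.001], [0.945, -0.327, 0.0], [-0.0, -0.001, -1.0]]
wrist_force: [-1.0, 0.3, -0.6]
gripper_width: 0.0436
```

```bash
python3 plan.py .499 .132 .465 83 18
```

```text
pose [ 0.3035 -0.3477  0.4688] psi -19.11 tilt [-6.e-04  1.e-04 -1.e+00] q [ 55.3   7.5 -14.7 105.1   2.1  67.6  20.9] F [-1.   0.3 -0.6] w 0.0436 t 0.77
[[28.7, 1.5, 0.2, -0.099], [28.4, 4.4, 0.2, -0.099], [27.9, 7.2, 0.2, -0.099], [27.0, 9.9, 0.2, -0.099], [25.9, 12.5, 0.2, -0.099], [24.6, 15.0, 0.2, -0.099], [23.0, 17.4, 0.2, -0.099], [21.1, 19.5, 0.2, -0.099]]
[[19.1, 21.5, 0.2, -0.099], [16.9, 23.3, 0.2, -0.099], [14.5, 24.9, 0.2, -0.099], [12.0, 26.2, 0.2, -0.099], [9.3, 27.2, 0.2, -0.099], [6.6, 28.0, 0.2, -0.099], [3.8, 28.5, 0.2, -0.099], [0.9, 28.8, 0.2, -0.099]]
[[-1.9, 28.7, 0.2, -0.099], [-4.7, 28.4, 0.2, -0.099]]
```

Request:
send_rows:
  motion:
    - {"grip":1,"linear":[28.7,1.5,0],"twist":-0.1}
    - {"grip":1,"linear":[28.4,4.4,0],"twist":-0.1}
    - {"grip":1,"linear":[27.9,7.2,0],"twist":-0.1}
    - {"grip":1,"linear":[27,9.9,0],"twist":-0.1}
    - {"grip":1,"linear":[25.9,12.5,0],"twist":-0.1}
    - {"grip":1,"linear":[24.6,15,0],"twist":-0.1}
    - {"grip":1,"linear":[23,17.4,0],"twist":-0.1}
    - {"grip":1,"linear":[21.1,19.5,0],"twist":-0.1}

```text
t: 1.43
eef_pos: [0.3907, -0.135, 0.4686]
tcp_rot: [[-0.449, 0.893, -0.0], [0.893, 0.449, -0.0], [0.0, -0.0, -1.0]]
wrist_force: [0.5, -0.9, -0.1]
gripper_width: 0.0004
```

Request:
send_rows:
  motion:
    - {"grip":1,"linear":[19.1,21.5,0],"twist":-0.1}
    - {"grip":1,"linear":[16.9,23.3,0],"twist":-0.1}
    - {"grip":1,"linear":[14.5,24.9,0],"twist":-0.1}
    - {"grip":1,"linear":[12,26.2,0],"twist":-0.1}
    - {"grip":1,"linear":[9.3,27.2,0],"twist":-0.1}
    - {"grip":1,"linear":[6.6,28,0],"twist":-0.1}
    - {"grip":1,"linear":[3.8,28.5,0],"twist":-0.1}
    - {"grip":1,"linear":[0.9,28.8,0],"twist":-0.1}

```text
t: 2.1
eef_pos: [0.4764, 0.0786, 0.4686]
tcp_rot: [[-0.954, 0.301, -0.0], [0.301, 0.954, -0.0], [0.0, -0.0, -1.0]]
wrist_force: [0.8, -0.5, -0.1]
gripper_width: 0.0006
```

```bash
python3 plan.py .499 .132 .450 83 4
```

```text
pose [0.4764 0.0786 0.4686] psi 72.51 tilt [-2.e-04 -3.e-04 -1.e+00] q [ 21.8  13.9 -45.2 100.9  10.5  69.5  46.2] F [ 0.8 -0.5 -0.1] w 0.0006 t 2.1
[[-1.4, 14.4, 4.6, -0.046], [-2.0, 14.4, 4.6, -0.046], [-2.7, 14.3, 4.6, -0.046], [-3.3, 14.1, 4.6, -0.046]]
```

Request:
send_rows:
  motion:
    - {"grip":1,"linear":[-1.5,14.4,4.6],"twist":-0.046}
    - {"grip":1,"linear":[-2,14.4,4.6],"twist":-0.046}
    - {"grip":1,"linear":[-2.7,14.3,4.6],"twist":-0.046}
    - {"grip":1,"linear":[-3.3,14,4.6],"twist":-0.046}
    - {"grip":1,"linear":[0,0,0],"twist":0}

```text
t: 2.52
eef_pos: [0.4992, 0.1327, 0.4492]
tcp_rot: [[-0.993, 0.12, -0.002], [0.12, 0.993, 0.001], [0.002, 0.001, -1.0]]
wrist_force: [-1.3, -0.1, 0.4]
gripper_width: 0.0001
```

```bash
python3 plan.py .499 .132 .44 83 2; python3 - <<'E'
from h import *
a=camera("side");b=camera("top")
a=cv2.resize(a[130:420,130:450],(660,600),interpolation=cv2.INTER_CUBIC)
cv2.imwrite("pics/c2.png",cv2.convertScaleAbs(a,alpha=1.5));cv2.imwrite("pics/top1.png",b)
E
```

```text
pose [0.4992 0.1327 0.4492] psi 83.09 tilt [-0.0016  0.0015 -1.    ] q [ 15.7  19.1 -47.3  98.5  14.8  69.   47.8] F [-1.3 -0.1  0.4] w 0.0001 t 2.52
[[0.1, -0.4, 4.6, 0.001], [0.1, -0.4, 4.6, 0.001]]
```

View pics/c2.png

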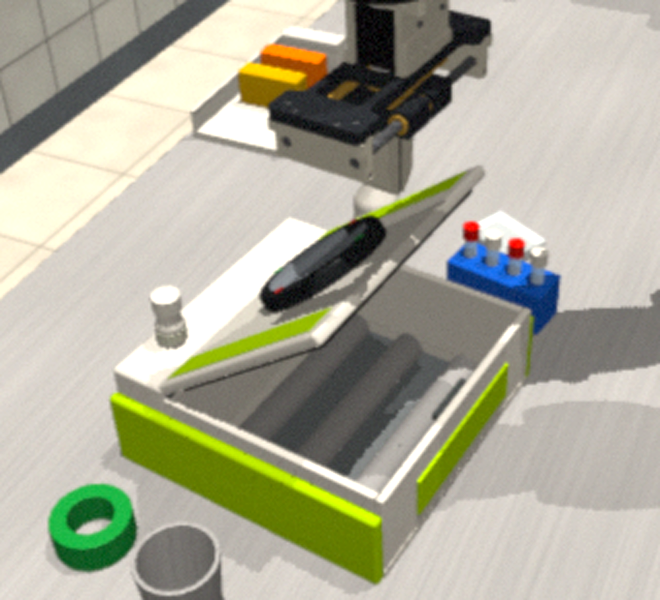

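Request:
send_rows:
  motion:
    - {"grip":1,"linear":[0,0,11],"twist":0}
    - {"grip":1,"linear":[0,0,11],"twist":0}
    - {"grip":1,"linear":[0,0,10],"twist":0}
    - {"grip":1,"linear":[0,0,8],"twist":0}
    - {"grip":1,"linear":[3,0,4],"twist":0}
    - {"grip":1,"linear":[4,0,5],"twist":0}
    - {"grip":1,"linear":[5,0,6],"twist":0}

```text
t: 3.2
eef_pos: [0.4873, 0.1318, 0.3952]
tcp_rot: [[-0.992, 0.126, 0.001], [0.126, 0.992, -0.0], [-0.001, 0.0, -1.0]]
wrist_force: [2.7, -2.2, 0.7]
gripper_width: 0.0001
```

```bash
python3 plan.py .489 .132 .38 83 2; python3 - <<'E'
from h import *
a=camera("side");
a=cv2.resize(a[130:420,130:450],(660,600),interpolation=cv2.INTER_CUBIC)
cv2.imwrite("pics/c3.png",cv2.convertScaleAbs(a,alpha=1.5))
E
```

```text
pose [0.4873 0.1318 0.3952] psi 82.74 tilt [ 1.3e-03 -1.0e-04 -1.0e+00] q [ 14.8  20.7 -46.5 104.6  17.   61.8  44.8] F [ 2.7 -2.2  0.7] w 0.0001 t 3.2
[[-0.8, 0.2, 7.6, -0.002], [-0.8, 0.2, 7.6, -0.002]]
```

View pics/c3.png

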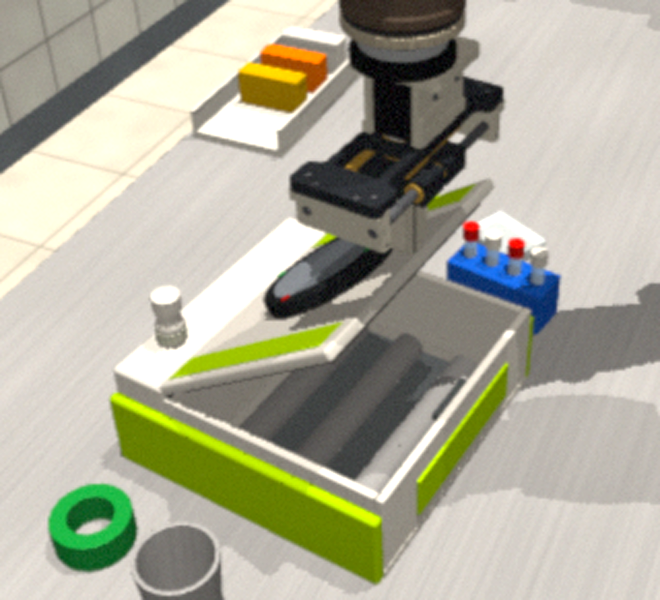

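Request:
send_rows:
  motion:
    - {"grip":1,"linear":[4,0,9],"twist":0}
    - {"grip":1,"linear":[4,0,9],"twist":0}
    - {"grip":1,"linear":[4.5,0,9],"twist":0}
    - {"grip":1,"linear":[4.5,0,9.5],"twist":0}
    - {"grip":1,"linear":[3.5,0,9.5],"twist":0}
    - {"grip":1,"linear":[3.5,0,9.5],"twist":0}
    - {"grip":1,"linear":[3.5,0,9.5],"twist":0}
    - {"grip":1,"linear":[3,0,9.5],"twist":0}

```text
t: 3.92
eef_pos: [0.4565, 0.136, 0.3198]
tcp_rot: [[-0.992, 0.125, -0.0], [0.125, 0.992, 0.0], [0.0, 0.0, -1.0]]
wrist_force: [0.2, 0.2, 2.5]
gripper_width: 0.0007
```

```bash
python3 plan.py .4475 .1388 .28 83 6
```

```text
pose [0.4565 0.136  0.3198] psi 82.8 tilt [-2.e-04  0.e+00 -1.e+00] q [ 12.1  23.3 -45.  113.7  21.   51.3  38.9] F [0.2 0.2 2.5] w 0.0007 t 3.92
[[1.5, 0.3, 6.6, -0.001], [1.5, 0.3, 6.6, -0.001], [1.5, 0.3, 6.6, -0.001], [1.5, 0.3, 6.6, -0.001], [1.5, 0.3, 6.6, -0.001], [1.5, 0.3, 6.6, -0.001]]
```

Request:
send_rows:
  motion:
    - {"grip":1,"linear":[2,0.3,7],"twist":0}
    - {"grip":1,"linear":[1.5,0.3,7],"twist":0}
    - {"grip":1,"linear":[1.5,0.3,7],"twist":0}
    - {"grip":1,"linear":[1,0.3,6],"twist":0}
    - {"grip":1,"linear":[1,0,5],"twist":0}
    - {"grip":1,"linear":[0.5,0,4],"twist":0}
    - {"grip":1,"linear":[0,0,2],"twist":0}
    - {"grip":1,"linear":[0,0,1],"twist":0}

```text
t: 4.58
eef_pos: [0.4495, 0.1382, 0.2815]
tcp_rot: [[-0.992, 0.125, -0.0], [0.125, 0.992, -0.0], [0.0, -0.0, -1.0]]
wrist_force: [-0.4, -0.8, 1.1]
gripper_width: 0.0005
```

Tips at z = 103.5 mm; press the last bit slowly until the force rises.

Request:
send_rows:
  motion:
    - {"grip":1,"linear":[0,0,1.5],"twist":0}
    - {"grip":1,"linear":[0,0,1],"twist":0}
    - {"grip":1,"linear":[0,0,1],"twist":0}
    - {"grip":1,"linear":[0,0,0],"twist":0}

```text
t: 4.92
eef_pos: [0.4493, 0.1385, 0.28]
tcp_rot: [[-0.992, 0.125, 0.001], [0.125, 0.992, -0.001], [-0.001, -0.001, -1.0]]
wrist_force: [-8.7, -4.0, 28.5]
gripper_width: 0.0003
```

Request:
send_rows:
  motion:
    - {"grip":1,"linear":[0,0,-10],"twist":0}
    - {"grip":1,"linear":[0,0,-35],"twist":0}
    - {"grip":0.61,"linear":[0,0,-40],"twist":0}
    - {"grip":0.61,"linear":[0,-41,0],"twist":0}
    - {"grip":0.61,"linear":[0,-41,0],"twist":0}
    - {"grip":0.61,"linear":[0,-41,0],"twist":0}
    - {"grip":0.61,"linear":[0,-41,0],"twist":0}
    - {"grip":0.61,"linear":[0,-41,0],"twist":0}

```text
t: 5.58
eef_pos: [0.4232, -0.0669, 0.3637]
tcp_rot: [[-0.992, 0.125, 0.001], [0.125, 0.992, -0.0], [-0.001, -0.0, -1.0]]
wrist_force: [1.2, -0.2, -1.1]
gripper_width: 0.0341
```

```bash
cat > look.py <<'E'
import sys
from h import *
b=camera("top");s=camera("side")
cv2.imwrite(f"pics/t{sys.argv[1]}.png",b);cv2.imwrite(f"pics/s{sys.argv[1]}.png",s)
a=cv2.resize(b[175:320,180:360],None,fx=3,fy=3,interpolation=cv2.INTER_CUBIC)
q=cv2.resize(s[200:400,170:400],(500,435),interpolation=cv2.INTER_CUBIC)[:435,:255+5]
q=cv2.resize(s[200:400,170:400],(260,226))
k=np.zeros((435,800,3),np.uint8);k[:,:540]=a;k[:226,540:]=q
cv2.imwrite(f"pics/k{sys.argv[1]}.png",cv2.convertScaleAbs(k,alpha=1.5))
h=cv2.cvtColor(b,cv2.COLOR_BGR2HSV);m=cv2.inRange(h,(3,140,60),(16,255,255));m[:215]=0;m[265:]=0;m[:,:225]=0;m[:,300:]=0
v,u=np.nonzero(m);print(len(u))
w=np.array([onz("top",x,y,.104)[:2] for x,y in zip(u,v)])
c=w.mean(0);e,V=np.linalg.eigh(np.cov((w-c).T));d=V[:,1]
r=cv2.minAreaRect(w.astype(np.float32)*1000);print("rect",r)
print("slot centre",c,"az",np.degrees(np.arctan2(d[1],d[0])),"spread",np.sqrt(12*e))
E
python3 look.py 4; python3 plan.py .524 .129 .36 70 8
```

```text
484
rect ((529.4873046875, 130.4313201904297), (110.62232208251953, 34.81254196166992), 67.46348571777344)
slot centre [0.53194339 0.13256321] az 73.38192363220863 spread [0.03181732 0.09197739]
pose [ 0.4227 -0.0719  0.3629] psi 82.2 tilt [-0.0017 -0.0026 -1.    ] q [ 40.5  14.6 -44.6 116.5  12.9  53.8  71.3] F [-0.4  0.3  0.4] w 0.0353 t 5.68
[[-9.1, 26.6, 0.4, 0.027], [-8.4, 26.8, 0.4, 0.027], [-7.7, 27.0, 0.4, 0.027], [-7.0, 27.2, 0.4, 0.027], [-6.3, 27.4, 0.4, 0.027], [-5.5, 27.6, 0.4, 0.027], [-4.8, 27.7, 0.4, 0.027], [-4.1, 27.8, 0.4, 0.027]]
```

View pics/k4.png

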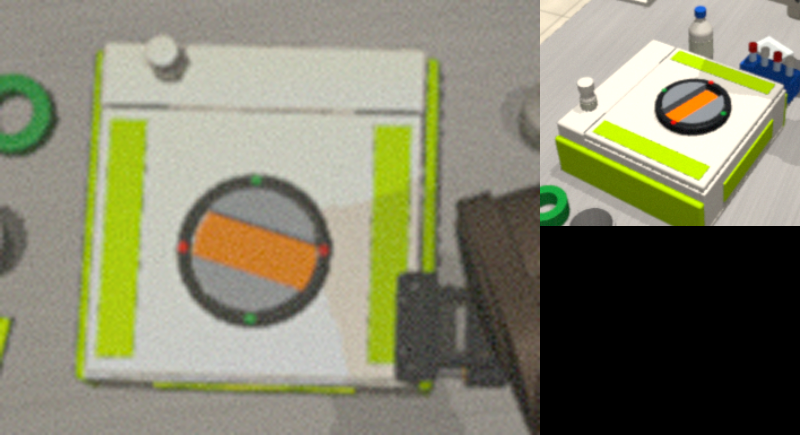

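```bash
python3 - <<'E'
from h import *
g=lambda u,v:onz("top",180+u/3,175+v/3,.118)[:2]
r1,r2,g1,g2=g(183,246),g(323,250),g(256,181),g(250,318)
print((r1+r2)/2,(g1+g2)/2,np.degrees(np.arctan2(*(r1-r2)[::-1])),np.degrees(np.arctan2(*(g1-g2)[::-1])),np.linalg.norm(r1-r2),np.linalg.norm(g1-g2))
# outer ring ellipse: dark pixels
b=cv2.imread("pics/t4.png")[175:320,180:360]
m=(b.max(2)<60).astype(np.uint8);cs,_=cv2.findContours(m,cv2.RETR_EXTERNAL,cv2.CHAIN_APPROX_NONE)
for c in cs:
    x,y,w,h=cv2.boundingRect(c)
    if 40<w<70 and 40<h<70:
        pts=np.array([onz("top",180+p[0][0],175+p[0][1],.118)[:2] for p in c])
        print(cv2.minEnclosingCircle((pts*1000).astype(np.float32)))
E
python3 plan.py .527 .130 .36 73 8
```

```text
[0.52686898 0.12967482] [0.52614066 0.12969568] 82.57333835604297 -7.116335336697914 0.10828344704026506 0.10725843952257332
pose [ 0.4227 -0.0719  0.3629] psi 82.2 tilt [-0.0017 -0.0026 -1.    ] q [ 40.5  14.6 -44.6 116.5  12.9  53.8  71.3] F [-0.4  0.3  0.4] w 0.0353 t 5.68
[[-9.5, 26.8, 0.4, 0.02], [-9.0, 27.0, 0.4, 0.02], [-8.4, 27.1, 0.4, 0.02], [-7.9, 27.3, 0.4, 0.02], [-7.3, 27.4, 0.4, 0.02], [-6.8, 27.6, 0.4, 0.02], [-6.2, 27.7, 0.4, 0.02], [-5.7, 27.8, 0.4, 0.02]]
```

Request:
send_rows:
  motion:
    - {"grip":0.61,"linear":[-9.5,26.8,0],"twist":0.033}
    - {"grip":0.61,"linear":[-9,27,0],"twist":0.033}
    - {"grip":0.61,"linear":[-8.4,27,0],"twist":0.033}
    - {"grip":0.61,"linear":[-7.9,27.3,0],"twist":0.033}
    - {"grip":0.61,"linear":[-7,27.4,0],"twist":0.033}
    - {"grip":0.61,"linear":[-6,27.6,0],"twist":0.033}
    - {"grip":0.61,"linear":[-5,27.7,0],"twist":0.033}
    - {"grip":0.61,"linear":[-4,27.8,0],"twist":0.033}

```text
t: 6.35
eef_pos: [0.5318, 0.1358, 0.3633]
tcp_rot: [[-0.924, 0.381, -0.0], [0.381, 0.924, 0.0], [0.0, 0.0, -1.0]]
wrist_force: [0.5, -0.9, 0.6]
gripper_width: 0.0361
```

```bash
python3 plan.py .5255 .1297 .325 67 4
```

```text
pose [0.5318 0.1358 0.3633] psi 67.59 tilt [-1.e-04  3.e-04 -1.e+00] q [  9.9  25.7 -40.9 101.5  19.2  60.   29.7] F [ 0.5 -0.9  0.6] w 0.0361 t 6.35
[[0.9, -2.0, 9.6, 0.003], [0.9, -2.0, 9.6, 0.003], [0.9, -2.0, 9.6, 0.003], [0.9, -2.0, 9.6, 0.003]]
```

Request:
send_rows:
  motion:
    - {"grip":0.61,"linear":[0.9,-2,9.5],"twist":0.005}
    - {"grip":0.61,"linear":[0.9,-2,9.5],"twist":0.005}
    - {"grip":0.61,"linear":[0.9,-2,9.5],"twist":0}
    - {"grip":0.61,"linear":[0.9,-2,9.5],"twist":0}
    - {"grip":0.61,"linear":[0,0,0],"twist":0}

```text
t: 6.77
eef_pos: [0.5239, 0.126, 0.323]
tcp_rot: [[-0.921, 0.391, -0.004], [0.391, 0.921, -0.002], [0.003, -0.003, -1.0]]
wrist_force: [-0.6, -0.4, -0.1]
gripper_width: 0.0358
```

```bash
python3 plan.py .5255 .1297 .286 67 4; python3 - <<'E'
from h import *
a=camera("side")[170:370,200:400]
cv2.imwrite("pics/c5.png",cv2.convertScaleAbs(cv2.resize(a,(600,600),interpolation=cv2.INTER_CUBIC),alpha=1.6))
E
```

```text
pose [0.5239 0.126  0.323 ] psi 67.01 tilt [-0.0036 -0.002  -1.    ] q [  9.8  27.4 -39.7 105.4  21.   55.   27.9] F [-0.6 -0.4 -0.1] w 0.0358 t 6.77
[[-0.0, 1.0, 9.2, 0.0], [-0.0, 1.0, 9.2, 0.0], [-0.0, 1.0, 9.2, 0.0], [-0.0, 1.0, 9.2, 0.0]]
```

View pics/c5.png

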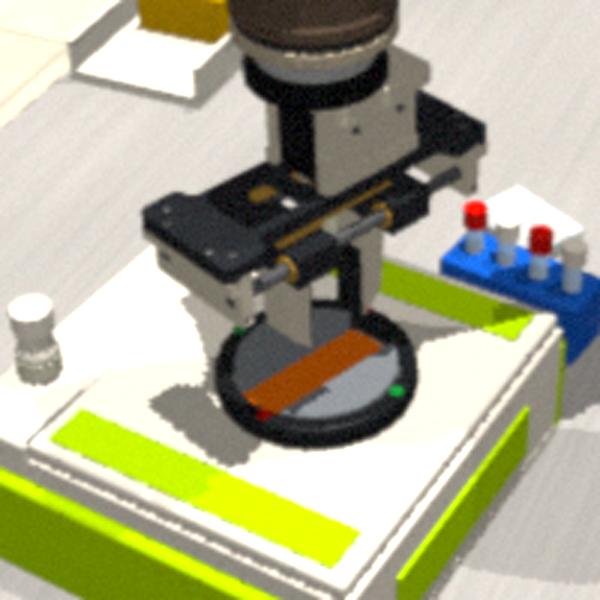

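Request:
send_rows:
  motion:
    - {"grip":0.61,"linear":[0,1,9],"twist":0}
    - {"grip":0.61,"linear":[0,1,8],"twist":0}
    - {"grip":0.61,"linear":[0,1,6],"twist":0}
    - {"grip":0.61,"linear":[0,1,5],"twist":0}
    - {"grip":0.61,"linear":[0,0,4],"twist":0}
    - {"grip":0.61,"linear":[0,0,3],"twist":0}
    - {"grip":0.61,"linear":[0,0,0],"twist":0}

```text
t: 7.4
eef_pos: [0.5264, 0.1315, 0.2897]
tcp_rot: [[-0.921, 0.389, -0.001], [0.389, 0.921, -0.0], [0.001, -0.001, -1.0]]
wrist_force: [0.1, -0.0, 1.0]
gripper_width: 0.0355
```

```bash
python3 plan.py .5255 .1297 .286 67 2
```

```text
pose [0.5264 0.1315 0.2897] psi 67.1 tilt [-9.e-04 -2.e-04 -1.e+00] q [  8.1  29.9 -38.4 107.   23.4  51.2  25.5] F [ 0.1 -0.   1. ] w 0.0355 t 7.4
[[0.1, -1.0, 1.8, 0.001], [0.1, -1.0, 1.8, 0.001]]
```

Request:
send_rows:
  motion:
    - {"grip":0.61,"linear":[0,-1,2],"twist":0}
    - {"grip":0.61,"linear":[0,-0.5,1],"twist":0.03}
    - {"grip":0.61,"linear":[0,0,0],"twist":0.08}
    - {"grip":0.61,"linear":[0,0,0],"twist":0.1}
    - {"grip":0.61,"linear":[0,0,0],"twist":0.1}
    - {"grip":0.61,"linear":[0,0,0],"twist":0.1}
    - {"grip":0.61,"linear":[0,0,0],"twist":0.1}
    - {"grip":0.61,"linear":[0,0,0],"twist":0.1}

```text
t: 8.07
eef_pos: [0.5263, 0.1294, 0.2876]
tcp_rot: [[-0.527, 0.85, 0.001], [0.85, 0.527, -0.001], [-0.001, 0.0, -1.0]]
wrist_force: [0.5, -2.4, 1.4]
gripper_width: 0.0354
```

```bash
python3 plan.py .5258 .1297 .2865 -23 9;python3 -c "
from bench import *;print(get_obs()['ft_torque'])"
```

```text
pose [0.5263 0.1294 0.2876] psi 31.82 tilt [ 9.e-04 -8.e-04 -1.e+00] q [  2.1  27.9 -29.4 107.7  17.8  48.9  -4.5] F [ 0.5 -2.4  1.4] w 0.0354 t 8.07
[[0.1, -0.0, 0.1, 0.106], [0.1, -0.0, 0.1, 0.106], [0.0, -0.0, 0.1, 0.106], [0.0, -0.1, 0.1, 0.106], [0.0, -0.1, 0.1, 0.106], [0.0, -0.1, 0.1, 0.106], [0.0, -0.1, 0.1, 0.106], [0.0, -0.1, 0.1, 0.106]]
[[0.0, -0.1, 0.1, 0.106]]
[-0.40887384 -0.33862665  0.0534489 ]
```

Request:
send_rows:
  motion:
    - {"grip":0.61,"linear":[0,0,0],"twist":0.11}
    - {"grip":0.61,"linear":[0,0,0],"twist":0.11}
    - {"grip":0.61,"linear":[0,0,0],"twist":0.11}
    - {"grip":0.61,"linear":[0,0,0],"twist":0.11}
    - {"grip":0.61,"linear":[0,0,0],"twist":0.11}
    - {"grip":0.61,"linear":[0,0,0],"twist":0.1}
    - {"grip":0.61,"linear":[0,0,0],"twist":0.1}
    - {"grip":0.61,"linear":[0,0,0],"twist":0.1}

```text
t: 8.73
eef_pos: [0.526, 0.1304, 0.2876]
tcp_rot: [[0.289, 0.957, 0.0], [0.957, -0.289, 0.0], [0.0, 0.0, -1.0]]
wrist_force: [-0.7, 0.9, 0.1]
gripper_width: 0.0359
```

```bash
python3 plan.py .5258 .1297 .2865 -23 4;python3 -c "
from bench import *;print(get_obs()['ft_torque'])"
```

```text
pose [0.526  0.1304 0.2876] psi -16.82 tilt [ 5.e-04  4.e-04 -1.e+00] q [ -6.8  25.9 -17.2 108.5  10.2  47.  -46.1] F [-0.7  0.9  0.1] w 0.0359 t 8.73
[[-0.2, 0.0, 0.3, 0.027], [-0.2, 0.0, 0.3, 0.027], [-0.2, 0.0, 0.3, 0.027], [-0.2, 0.0, 0.3, 0.027]]
[ 0.09832675 -0.07679308  0.03679639]
```

Request:
send_rows:
  motion:
    - {"grip":0.61,"linear":[0,0,0],"twist":0.04}
    - {"grip":0.61,"linear":[0,0,0],"twist":0.03}
    - {"grip":0.61,"linear":[0,0,0],"twist":0.03}
    - {"grip":0.61,"linear":[0,0,0],"twist":0}

```text
t: 9.07
eef_pos: [0.526, 0.1305, 0.2876]
tcp_rot: [[0.38, 0.925, 0.001], [0.925, -0.38, 0.0], [0.001, 0.0, -1.0]]
wrist_force: [-0.2, 1.1, -0.4]
gripper_width: 0.0357
```

```bash
python3 plan.py .5258 .1297 .2865 -23 4;python3 -c "
from bench import *;print(get_obs()['ft_torque'])"
```

```text
pose [0.526  0.1305 0.2876] psi -22.34 tilt [ 5.e-04  4.e-04 -1.e+00] q [ -7.8  25.8 -15.8 108.6   9.3  46.9 -50.8] F [-0.2  1.1 -0.4] w 0.0357 t 9.07
[[-0.2, 0.0, 0.3, 0.003], [-0.2, 0.0, 0.3, 0.003], [-0.2, 0.0, 0.3, 0.003], [-0.2, 0.0, 0.3, 0.003]]
[ 0.13498819 -0.0004662   0.06496427]
```

Request:
send_rows:
  motion:
    - {"grip":0.61,"linear":[0,0,0],"twist":0.03}
    - {"grip":0.61,"linear":[0,0,0],"twist":0.03}
    - {"grip":0.61,"linear":[0,0,0],"twist":0.03}
    - {"grip":0.61,"linear":[0,0,0],"twist":0}

```text
t: 9.4
eef_pos: [0.5261, 0.1306, 0.2876]
tcp_rot: [[0.46, 0.888, 0.001], [0.888, -0.46, 0.0], [0.001, 0.001, -1.0]]
wrist_force: [0.4, 2.4, 0.2]
gripper_width: 0.0359
```

```bash
python3 plan.py .5258 .1297 .2865 -23 1;python3 -c "
from bench import *;print(get_obs()['ft_torque'])
import cv2
a=camera('side')[170:370,200:400]
cv2.imwrite('pics/c6.png',cv2.convertScaleAbs(cv2.resize(a,(600,600),interpolation=cv2.INTER_CUBIC),alpha=1.6))"
```

```text
pose [0.5261 0.1306 0.2876] psi -27.4 tilt [ 8.e-04  4.e-04 -1.e+00] q [ -8.8  25.6 -14.5 108.6   8.6  46.7 -55.2] F [0.4 2.4 0.2] w 0.0359 t 9.4
[[-0.9, 0.2, 1.1, -0.077]]
[ 0.37251098 -0.08605814  0.46298769]
```

View pics/c6.png

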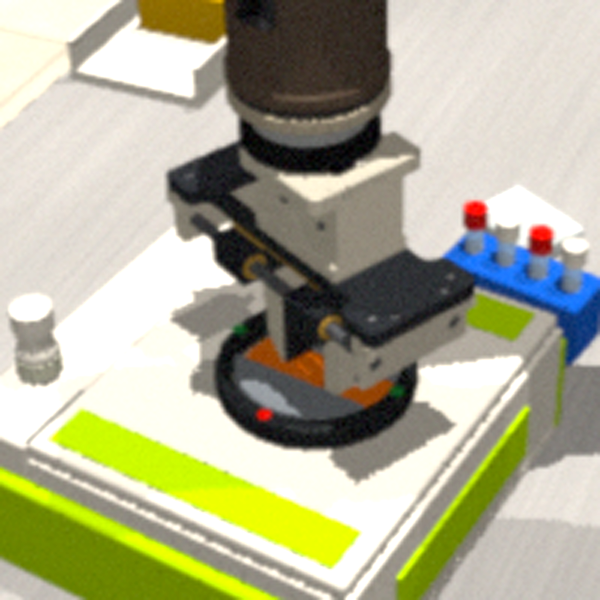

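Request:
send_rows:
  motion:
    - {"grip":0.61,"linear":[0,0,0],"twist":0.02}
    - {"grip":0.61,"linear":[0,0,0],"twist":0.02}
    - {"grip":0.61,"linear":[0,0,0],"twist":0.01}
    - {"grip":0.61,"linear":[0,0,0],"twist":0}

```text
t: 9.78
eef_pos: [0.5262, 0.1306, 0.2876]
tcp_rot: [[0.504, 0.864, 0.001], [0.864, -0.504, 0.0], [0.001, 0.001, -1.0]]
wrist_force: [1.1, 2.1, 3.4]
gripper_width: 0.0357
```

```bash
python3 plan.py .5258 .1297 .2865 -23 1;python3 -c "
from bench import *;print(get_obs()['ft_torque'])"
```

```text
pose [0.5262 0.1306 0.2876] psi -30.26 tilt [ 1.e-03  3.e-04 -1.e+00] q [ -9.3  25.6 -13.8 108.7   8.1  46.6 -57.7] F [1.1 2.1 3.4] w 0.0357 t 9.78
[[-1.0, 0.1, 1.1, -0.127]]
[ 0.55059437 -0.16014593  1.47094033]
```

Request:
send_rows:
  motion:
    - {"grip":0.61,"linear":[0,0,0],"twist":-0.06}
    - {"grip":0.61,"linear":[0,0,0],"twist":-0.1}
    - {"grip":0.61,"linear":[0,0,0],"twist":-0.1}
    - {"grip":0.61,"linear":[0,0,-8],"twist":0}
    - {"grip":0.61,"linear":[0,0,-10],"twist":0}
    - {"grip":0.61,"linear":[0,0,-25],"twist":0}
    - {"grip":0.61,"linear":[0,0,-40],"twist":0}

```text
t: 10.37
eef_pos: [0.525, 0.1293, 0.3691]
tcp_rot: [[0.27, 0.963, -0.006], [0.963, -0.27, -0.002], [-0.003, -0.005, -1.0]]
wrist_force: [1.4, 0.2, 0.5]
gripper_width: 0.0359
```

```bash
python3 plan.py .45 -.1 .4 -16 8
```

```text
pose [0.525  0.1293 0.3691] psi -15.69 tilt [-0.006  -0.0015 -1.    ] q [ -5.3  20.6 -18.6 103.3   7.5  57.7 -42.6] F [1.4 0.2 0.5] w 0.0359 t 10.37
[[-30.1, -1.3, -3.9, 0.001], [-30.1, -1.3, -3.9, 0.001], [-30.1, -1.2, -3.9, 0.001], [-30.1, -1.2, -3.9, 0.001], [-30.1, -1.2, -3.9, 0.001], [-30.1, -1.2, -3.9, 0.001], [-30.1, -1.2, -3.9, 0.001], [-30.1, -1.1, -3.9, 0.001]]
```

Request:
send_rows:
  motion:
    - {"grip":0.61,"linear":[-30,-1,-4],"twist":0}
    - {"grip":0.61,"linear":[-30,-1,-4],"twist":0}
    - {"grip":0.61,"linear":[-30,-1,-4],"twist":0}
    - {"grip":0.61,"linear":[-30,-1,-4],"twist":0}
    - {"grip":0.61,"linear":[-30,-1,-4],"twist":0}
    - {"grip":0.61,"linear":[-30,-1,-4],"twist":0}
    - {"grip":0.61,"linear":[-30,-1,-4],"twist":0}
    - {"grip":0.61,"linear":[-10,0,0],"twist":0}

```text
t: 11.03
eef_pos: [0.4593, -0.0844, 0.4]
tcp_rot: [[0.275, 0.962, 0.001], [0.962, -0.275, -0.002], [-0.001, 0.001, -1.0]]
wrist_force: [0.6, -0.8, -0.1]
gripper_width: 0.0357
```

```bash
python3 look.py 7
```

```text
378
rect ((544.0781860351562, 128.91256713867188), (114.88675689697266, 59.60032653808594), 84.23212432861328)
slot centre [0.5431865  0.12859456] az 173.88305543215617 spread [0.04932447 0.05923274]
```

View pics/k7.png

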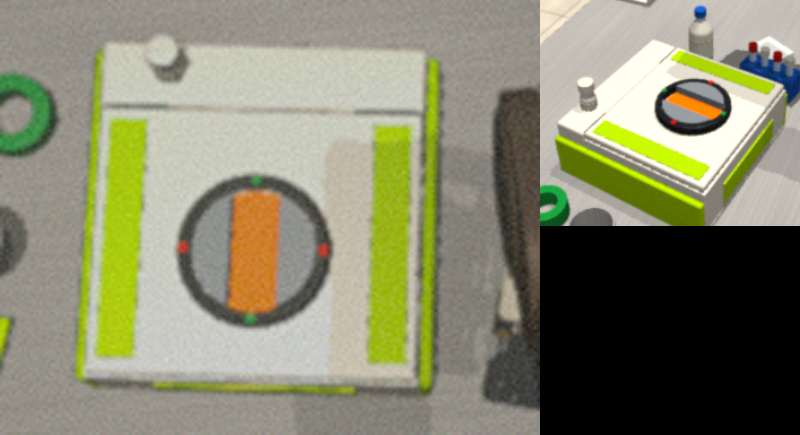

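Request:
send_rows:
  motion:
    - {"grip":0.61,"linear":[0,0,0],"twist":0}
    - {"grip":0.61,"linear":[0,0,0],"twist":0}

```text
t: 11.3
eef_pos: [0.4611, -0.0788, 0.3986]
tcp_rot: [[0.266, 0.964, 0.0], [0.964, -0.266, 0.001], [0.001, 0.0, -1.0]]
wrist_force: [0.0, -0.1, 0.7]
gripper_width: 0.0357
```

```bash
python3 -c "
from bench import *
print(get_obs()['wrist_force']);print(sign_off())"
```

```text
[ 0.00755259 -0.14322985  0.69224867]
the job is handed in; nothing more can be done
None
```

The cover is shut and the fastener is locked at its stop. I handed the job in at about 11.3 s, with the arm well clear of everything.

- **Cover:** I pushed it down from above with the closed fingertips near its free edge. At the end the tips stood at z = 102 mm, the height for a shut cover, and the push had risen to about 28 N.
- **Fastener:** I used both fingertips, 36 mm apart, rather than one, and turned the slot clockwise about its axis. The torque rose from under 0.1 to about 1.5 N m at the stop; then I backed off and lifted clear.
- **Last picture:** The cover lies flush and the slot points at the two green dots. The things in that picture (vial, bottle, rack, label roll) look unmoved. The cup and clamp are only partly in it, and I did not check the cassette again.
- **Checks that disagreed:** My colour-mask fit of the slot was unreliable because it also picked up the red dots. Its slot angle still came within about 1° of the green-dot line. For the slot's angle and centre I relied on the visible slot edges and the dots instead.

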